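Drive the guide pin out of the mould plate

TASK

A yellow plastic guide pin is stuck in the slanting bore of the aluminium mould plate. Take the red-handled drift from its wooden stand, push the pin down through the bore from the upper face with the drift (not with the fingers) so that it drops into the blue bin underneath, then put the drift back upright in its stand. Leave everything else on the bench where it is.

Things in the scene. Friction and masses are not known exactly. Their poses are not given: they have to be found in the camera images.
- cradle: Fixed grey stand carrying the aluminium mould plate (130 x 110 x 50 mm), tilted 30 degrees. Origin on the bench below the plate's centre; the plate's centre is 150 mm above it. Its x axis points level from the low edge of the plate (near the robot) to its high edge, z up. The top of the high edge stands 204 mm above the bench.
- bore: Round bore, 24 mm in diameter, 50 mm long, straight through the plate at right angles to its face. Origin at the centre of the upper mouth; z is the bore's axis pointing out of the upper face (30 degrees from vertical, leaning to the cradle's -x; y is level). The origin is 172 mm above the bench. Pushing goes along -z.
- pin: Yellow plastic guide pin, 22 mm diameter, 64 mm long, 0.045 kg, tight in the bore. Origin at the centre of its lower end, z along the pin to its upper end. At the start its upper end lies 8 mm below the upper mouth and its lower end sticks out 22 mm below the plate. When its upper end is pushed about 36 mm below the mouth the keepers let go and it can slide out.
- pin_mid (a point): Middle of the pin, 32 mm from either end.
- pin_top (a point): Centre of the pin's upper end.
- bin: Blue open bin fixed below the plate, 200 x 100 mm outside (long side along the cradle's x), 60 mm high, walls and floor 4 mm. Origin at the centre of its underside, axes as the cradle's.
- stand: Fixed light wooden block 90 x 90 x 113 mm with one vertical through hole of 21 mm in its middle. Origin at the centre of its underside, z up.
- drift: Drift, 0.2 kg: steel rod 12 mm in diameter, 105 mm long; then a dark steel collar 46 mm in diameter, 8 mm thick; then a red square handle 24 x 24 mm (sides along x and y), 65 mm long. Origin at the rod's tip, z from tip to handle: collar at 105 to 113 mm, handle 113 to 178 mm. At the start it hangs upright in the stand, collar on the block's top, tip 8 mm above the bench.
- drift_tip (a point): Tip of the drift's rod (the drift's origin).
- tape_roll: Bystander: loose roll of pale tape lying flat, 100 mm across, 48 mm high.
- release_bottle: Bystander: loose white bottle, 60 mm across, 150 mm high, blue cap.
- resin_cup: Bystander: loose grey cup, 70 mm across, 80 mm high.
- fitting: Bystander: loose upright steel pipe fitting, 36 mm across, 66 mm high.
- scraper: Bystander: loose flat scraper lying on the bench.
- roller_brush: Bystander: loose brush lying on the bench.
- bore_low (a point): Centre of the bore's lower mouth, 50 mm below the upper one along the axis. In the bore wall, 21 to 35 mm below the upper mouth, two spring keepers (on +y and -y) grip the pin: it takes about 7 to 16 N to slide it. With the pin gone they stand 19 mm apart or more, so the drift's rod passes.
Not all that is in view belongs to the job. Of the things like the drift, leave any that is turquoise; of the rest the larger one is meant. What is shaped like the stand but green is not meant.

How it is judged:
On the way, in this order (a step that is already met when the one before it is completed fails the run):
1. the drift's rod is in the bore and has pushed the pin at least 12 mm down (z of pin_top in the frame of bore below -0.02 m and z of drift_tip in the frame of bore below -0.012 m and distance between drift_tip and pin_top below 0.02 m).
2. the pin is out of the bore and in the blue bin (z of pin_mid in the frame of bin below 0.06 m and x of pin_mid in the frame of bin between -0.1 and 0.1 m and y of pin_mid in the frame of bin between -0.05 and 0.05 m), for 0.2 s.
At the end, for the whole second after the job is handed in: The pin lies still in the blue bin (its middle within the bin's outline and below its rim), and the drift hangs still and upright (within 7 degrees) in the hole of its stand, collar down on the block (within 6 mm), released (all of step 2 and linear speed of each of pin, drift below 0.03 m/s and horizontal distance between drift_tip and stand below 0.015 m and height (world z) of drift_tip below 0.014 m and angle between drift's own z axis and vertical below 0.12 rad); the robot touches nothing.
It fails at once if the pin is touched by the fingers (contact force between the fingers and pin above 0.5 N).
It fails at once if a bystander (tape roll, bottle, cup, fitting, scraper, brush) is moved by more than 30 mm (distance of any of tape_roll, release_bottle, resin_cup, fitting, scraper, roller_brush from where it was at the start of the episode above 0.03 m).
It also fails if it takes over 54 s, if anything falls off the work surface, if the arm or the gripper's body presses on something with over 40 N, if the wrist force passes 120 N, or if a joint passes its speed limit or range.

ROBOT

A 7-joint arm with a two-finger parallel gripper is mounted at the origin on the work surface. World frame = base frame: x ahead of the robot, y to its left, z up, the work surface at z = 0. Lengths are in m, angles in rad, forces in N, time in s.
With the tool pointing down it reaches from about 0.425 to 0.825 m from the base axis. Payload 3.6 kg.
Tool frame: the origin (TCP) lies on the centre line of the jaws, within the pads' length; the fingertips stand 11 mm ahead of it and the grasp point (between the pads) lies 8 mm behind it; x points along the fingers, y is the direction in which the jaws open and shut, and the axes are right-handed (so a half turn about x gives the same grasp; the last joint's range is limited). The gripper opens to 93 mm and grips with 3 to 60 N. Pads are 15 mm wide; open, the fingers measure 128 mm over their backs; the gripper's body (75 mm by 188 mm) begins 65 mm behind the grasp point.
Start: joints at [1.125, 0.615, -0.013, 1.423, 0.008, 1.103, -0.04], TCP at [0.265, -0.594, 0.23] pointing down, gripper open.
Joint ranges: [-3.12, 3.12], [-0.3, 2.06], [-1.34, 1.32], [0.26, 2.42], [-1.36, 4.5], [0.01, 1.98], [-2.84, 2.84]. Speed limits (rad/s): [2.79, 2.79, 3.14, 3.14, 3.14, 3.14, 3.14].

INTERFACE

Orientations are given as a unit quaternion [w, x, y, z].
In Python, from workcell import bot gives the robot as it stands.
- The arm moves only by the shell command python3 -m inch 'ROWS' [OPENING] [FORCE]. ROWS is JSON, one flat list of numbers, 4 for each row, row after row: the shift along the world's x, y, z as a fraction of full scale, then the turn about the world's z as a fraction of full scale. In form: [dx, dy, dz, turn, dx, dy, dz, turn, ...]. A call has 1 to 12 rows; each row is the pose to reach, as a shift and turn from the pose commanded when the call began; what a row does not reach only later rows make up. Full scale, the value 1, is 8 cm for a shift and pi/2 rad for a turn. A row lasts 1/12 s, in which the tool goes at most 41.7 mm and 7.16 degrees, less where a joint would pass 70% of its speed; a pose out of reach is approached as far as the arm can. A call with a number of a shift or a turn outside -1 to 1 is refused whole. A call with a gripper value outside its range is refused whole. OPENING is the closure, from -1 (fully open) to 1 (shut), set as the call begins (- or left out, the last holds). The fingers move at their own pace and stop on an object; FORCE is the grip in N (left out, the last holds). Time passes only in rows, so rows that repeat a pose let the fingers close. It gives the time, the measured TCP pose, the force and the opening at its end, in the units of the state.
- bot.read_state(): the state, without advancing time (a new reading comes with each control period).
- bot.read_camera(name): name is "scene" or "top" or "wrist"; returns a dict with "frame" (420x560x3 uint8, red, green, blue), "range_z" (420x560 float32, m along the optical axis (not along the pixel's ray), 0 where there is no reading), "vertical_fov" (degrees; the focal length in pixels is half the picture's height over the tangent of half this angle, whatever the lens; pixels are square), "cx", "cy" (the principal point, pixels), "eye" and "orientation" of the camera in the world. Camera axes: x right, y down, z forward; pixel columns grow to the right and rows downward; lengths in m; the calibration is good to about 2 mm. The wrist camera is an equidistant fisheye: a pixel r from the principal point sees the ray r / f radians off the axis. A picture is of the moment at which its call begins.
- bot.close_job(): hands the job in, once; it reports no verdict.
Trained networks look in a picture, given as the dict that the camera call returned (one of the last four; its "shot" number tells which), for a name from the list of things; names that differ only in an ending like _2 or _b are one class to them, and where a whole thing is asked for, a point or a joint stands for the part that bears it (a point fixed in the world has none). Each returns a list of dicts, best first, with "score" (0 to 1); they miss things now and then, are a little off and sometimes report something else, mostly with a low value. They report only what shows in the picture. A call takes as long as a camera call. They do not tell look-alikes from the thing itself.
- bot.masks_of(picture, label): "pixels" (420x560 bool, what is visible of it) and "pixel" ([row, column] in pixels, amid what is visible of it).
- bot.tip_of(picture, label): "pixel" ([row, column] in pixels: a listed point, or the origin of a listed thing).
The state is a dict: "time_s": time; "joint_pos": joint angles; "joint_velocities": joint speeds; "effort": joint torques, N m; "eef_pos": TCP position; "tcp_rot": TCP orientation; "force": force on the tool from outside, world axes, zero at the start; "moment": the same for the moment, N m; "opening": opening from 0.0 (shut) to 1.0 (fully open).
Only numpy, scipy, OpenCV 4.12 (cv2) and the standard library are available. Lean on these libraries where they do the work, as an engineer would, in place of code of your own. Each camera call takes 0.05 s, during which the arm holds its last target.

## Working session

There is one attempt and no reset: what is moved stays moved. The work goes in short steps, Python scripts to look and compute and a shell command to move; the robot and the scene stay as the last step left them, time stands still between calls to the robot, and variables do not carry over. Pictures are saved under pics/ and viewed, and the job is handed in when it is done.

```bash
ls; mkdir -p pics
cat > h.py <<'E'
import numpy as np,cv2
from workcell import bot
from scipy.spatial.transform import Rotation as R
def rot(q): return R.from_quat([q[1],q[2],q[3],q[0]]).as_matrix()
def cloud(p):
    f=210/np.tan(np.radians(p['vertical_fov'])/2)
    v,u=np.mgrid[0:420,0:560]
    z=p['range_z']
    P=np.stack([(u-p['cx'])/f*z,(v-p['cy'])/f*z,z],-1)
    return P@rot(p['orientation']).T+np.array(p['eye'])
def proj(p,X):
    f=210/np.tan(np.radians(p['vertical_fov'])/2)
    c=(np.array(X)-p['eye'])@rot(p['orientation'])
    return np.array([c[...,1]/c[...,2]*f+p['cy'],c[...,0]/c[...,2]*f+p['cx']])
def save(p,n): cv2.imwrite('pics/'+n+'.png',p['frame'][:,:,::-1])
E
python3 - <<'E'
from h import *
for n in ['scene','top']:
    p=bot.read_camera(n); save(p,n+'0'); C=cloud(p); np.savez(n+'0.npz',C=C,frame=p['frame'])
    print(n,p['eye'],p['orientation'],p['vertical_fov'])
    for l in ['cradle','bore','pin','bin','stand','drift','tape_roll','release_bottle','resin_cup','fitting','scraper','roller_brush']:
        for m in bot.masks_of(p,l)[:3]:
            M=m['pixels']&(p['range_z']>0)
            if M.sum()<5: continue
            print(l,round(m['score'],2),np.round(m['pixel']),np.round(np.percentile(C[M],[5,50,95],axis=0),3).tolist())
print(bot.read_state())
E
```

```text
pics
scene [ 1.26515748 -0.62076427  0.88939202] [-0.38802748  0.82733538  0.36603401 -0.17598279] 50.322250952986074
cradle 0.65 [241. 295.] [[0.561, -0.089, 0.002], [0.653, -0.036, 0.05], [0.759, 0.048, 0.193]]
bore 0.27 [328. 149.] [[0.491, -0.456, 0.008], [0.6, -0.433, 0.018], [0.664, -0.416, 0.021]]
bin 0.71 [253. 308.] [[0.57, -0.066, 0.002], [0.679, 0.005, 0.025], [0.764, 0.049, 0.059]]
stand 0.76 [259. 198.] [[0.491, -0.29, 0.008], [0.564, -0.262, 0.081], [0.573, -0.201, 0.114]]
stand 0.75 [209. 206.] [[0.358, -0.184, 0.016], [0.428, -0.139, 0.101], [0.443, -0.095, 0.114]]
drift 0.86 [238. 194.] [[0.519, -0.26, 0.116], [0.534, -0.248, 0.144], [0.546, -0.229, 0.186]]
drift 0.85 [282. 172.] [[0.562, -0.353, 0.017], [0.572, -0.345, 0.087], [0.578, -0.336, 0.125]]
drift 0.8 [224. 166.] [[0.408, -0.276, 0.062], [0.422, -0.263, 0.13], [0.434, -0.245, 0.178]]
tape_roll 0.76 [188. 337.] [[0.495, 0.225, 0.001], [0.537, 0.269, 0.03], [0.583, 0.313, 0.048]]
tape_roll 0.7 [175. 373.] [[0.372, 0.397, -0.002], [0.549, 0.424, 0.004], [0.616, 0.471, 0.019]]
tape_roll 0.16 [251. 310.] [[0.57,
[... 2295 characters left out ...]
.3, 'joint_pos': array([ 1.12449476,  0.61490932, -0.01257992,  1.4234222 ,  0.00808319,
        1.10341827, -0.04041689]), 'joint_velocities': array([ 1.03073467e-03,  1.35485487e-03, -9.96645671e-04, -2.53917191e-05,
       -1.25819091e-04,  1.67330715e-03,  1.60800501e-03]), 'effort': array([ 2.55285295e-04, -4.58823931e+01,  2.09269677e-01, -1.66033387e+01,
       -6.11068541e-02,  1.33179911e-02,  4.21841617e-05]), 'eef_pos': array([ 0.2649233 , -0.59351239,  0.22962683]), 'tcp_rot': array([ 0.14729523,  0.69159156,  0.14737544, -0.69158203]), 'force': array([-0.05299488, -0.17202285, -0.4317156 ]), 'moment': array([-0.02598973, -0.03787847, -0.03130776]), 'opening': 1.0011558142977073}
```

View pics/scene0.png

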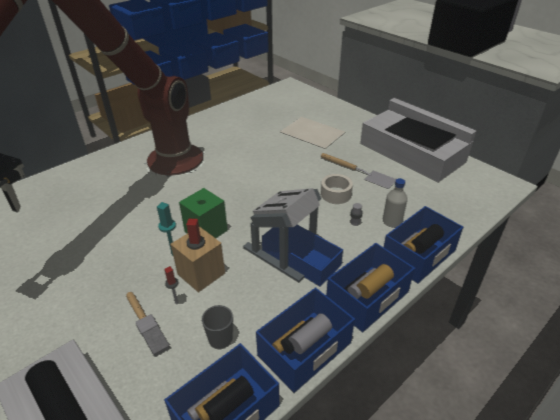

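View pics/top0.png

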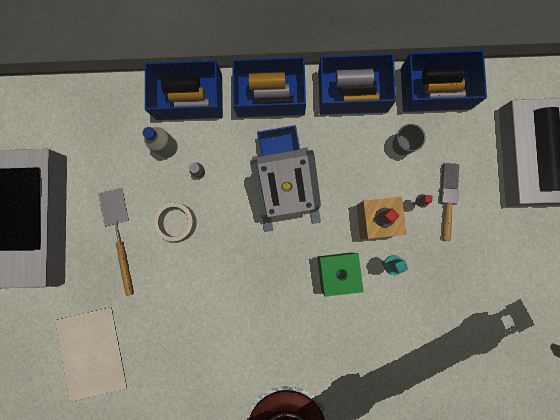

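The scene picture shows the target drift in the wooden block at about (row 240, col 195). The turquoise and small red ones stand beside it. In the top picture the yellow pin end is at (186, 287) in the plate. Next I measure poses.

Run:
```python
from h import *
for n in ['top','scene']:
    d=np.load(n+'0.npz');C=d['C'];F=d['frame'].astype(int)
    hsv=cv2.cvtColor(d['frame'],cv2.COLOR_RGB2HSV)
    box=lambda x0,x1,y0,y1,z0,z1:(C[...,0]>x0)&(C[...,0]<x1)&(C[...,1]>y0)&(C[...,1]<y1)&(C[...,2]>z0)&(C[...,2]<z1)
    # stand top
    M=box(.44,.62,-.32,-.17,.108,.118)
    r=cv2.minAreaRect(C[M][:,:2].astype(np.float32)*1000); print(n,'standtop',r)
    M=box(.3,.45,-.2,-.05,.105,.118); print('green',cv2.minAreaRect(C[M][:,:2].astype(np.float32)*1000))
    # handle top
    M=box(.44,.62,-.32,-.17,.180,.192)
    print('handle top',M.sum(),cv2.minAreaRect(C[M][:,:2].astype(np.float32)*1000),C[M].mean(0))
    M=box(.44,.62,-.32,-.17,.118,.126)
    print('collar',M.sum(),cv2.minAreaRect(C[M][:,:2].astype(np.float32)*1000),C[M][:,2].mean())
    # plate
    M=box(.5,.8,-.1,.08,.1,.23)
    P=C[M]
    # ransac plane
    rng=np.random.default_rng(0);best=None
    for _ in range(400):
        a,b,c=P[rng.choice(len(P),3)];nn=np.cross(b-a,c-a);L=np.linalg.norm(nn)
        if L<1e-6: continue
        nn/=L; nn*=np.sign(nn[2]); k=np.abs((P-a)@nn)<.0025
        if nn[2]>.7 and (best is None or k.sum()>best.sum()): best=k
    Q=P[best];c=Q.mean(0);nn=np.linalg.svd(Q-c,full_matrices=False)[2][2];nn*=np.sign(nn[2])
    print('plate',len(Q),c,nn,'tilt',np.degrees(np.arccos(nn[2])),'yaw of x',np.degrees(np.arctan2(-nn[1],-nn[0])))
    yaw=np.arctan2(-nn[1],-nn[0]); ex=np.array([np.cos(yaw)*nn[2],np.sin(yaw)*nn[2],np.hypot(nn[0],nn[1])]); ey=np.cross(nn,ex)
    q=np.stack([(Q-c)@ex,(Q-c)@ey],1)
    rr=cv2.minAreaRect((q*1000).astype(np.float32)); print('rect',rr)
    ctr=c+ex*rr[0][0]/1000+ey*rr[0][1]/1000; print('plate ctr top',ctr)
    Y=box(.55,.65,-.06,.04,.13,.2)&(hsv[...,0]>18)&(hsv[...,0]<35)&(hsv[...,1]>110)
    v=C[Y]; print('yellow',Y.sum(), v.mean(0) if len(v) else '', 'height over plate', ((v-c)@nn).mean() if len(v) else '')
    b=box(.5,.85,-.12,.12,.052,.066)
    print('bin rim',b.sum(),cv2.minAreaRect(C[b][:,:2].astype(np.float32)*1000))
p=bot.read_camera('top')
for l in ['drift_tip','drift','bore','pin_top','stand','pin','bin','cradle']:
    print(l,[(round(t['score'],2),np.round(t['pixel'],1).tolist()) for t in bot.tip_of(p,l)][:4])
```

```text
top standtop ((505.78607177734375, -228.5732421875), (123.61958312988281, 125.84573364257812), 4.22366189956665)
green ((393.79656982421875, -139.14520263671875), (89.9063949584961, 90.43281555175781), 5.195213794708252)
handle top 125 ((524.123291015625, -244.61911010742188), (22.748353958129883, 24.082056045532227), 42.749900817871094) [ 0.52364202 -0.24403757  0.18496406]
collar 131 ((540.1792602539062, -249.89300537109375), (44.25489807128906, 78.34137725830078), 70.19053649902344) 0.12091623755568809
plate 2277 [ 0.59663129 -0.0180813   0.17291834] [-0.49534403 -0.06830603  0.86600726] tilt 30.00207874334025 yaw of x 7.851350840016985
rect ((-2.8891525268554688, 0.3254547119140625), (131.48536682128906, 110.00820922851562), 0.12360645830631256)
plate ctr top [ 0.59410826 -0.01810069  0.17147367]
yellow 57 [ 0.59836516 -0.01763421  0.16430884] height over plate -0.008345289189166308
bin rim 436 ((702.0582275390625, -21.257003784179688), (314.16314697265625, 225.40989685058594), 8.015235900878906)
scene standtop ((509.2068786621094, -228.31439208984375), (125.70663452148438, 123.3
[... 461 characters left out ...]
7408789] [-0.49384194 -0.07238398  0.86653373] tilt 29.941699115427834 yaw of x 8.33864782154987
rect ((-4.912487030029297, 4.341716766357422), (113.14383697509766, 134.44390869140625), 88.72547149658203)
plate ctr top [ 0.59610752 -0.01665277  0.17163598]
yellow 0  height over plate 
bin rim 826 ((702.402099609375, -4.251274108886719), (229.3897705078125, 295.0841979980469), 89.9604263305664)
drift_tip [(0.88, [260.8, 384.4]), (0.51, [207.3, 415.4])]
drift [(0.92, [217.9, 373.7]), (0.66, [262.9, 383.1]), (0.65, [201.0, 413.7])]
bore []
pin_top [(0.51, [182.6, 286.1])]
stand [(0.75, [272.5, 337.7]), (0.58, [218.1, 372.7])]
pin [(0.59, [175.0, 285.2]), (0.24, [221.2, 375.0])]
bin []
cradle []
```

Run:
```python
import cv2
a=cv2.imread('pics/top0.png')
cv2.imwrite('pics/crop1.png',cv2.resize(a[130:270,240:440],None,fx=4,fy=4,interpolation=cv2.INTER_CUBIC))
```

```text
(no output)
```

View pics/crop1.png

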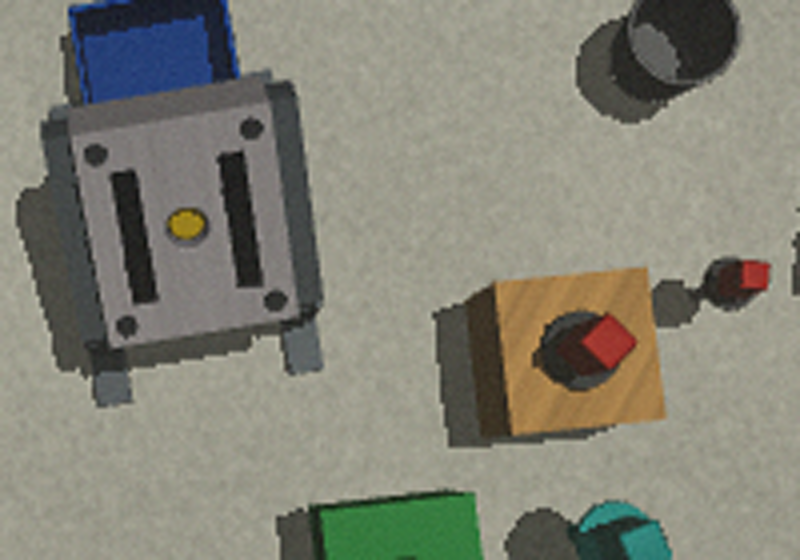

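The top crop shows the pin end at (222, 187) of the crop, in the middle of the plate. The red handle is at (340, 608), turned about 42°. Bore mouth is about (0.595, -0.018, 0.172) with yaw about 8°, and the drift is at about (0.525, -0.244). I move over the drift.

```bash
python3 -m inch '[0.4,0.5,0.25,0.1, 0.75,1,0.25,0.2, 0.75,1,0.25,0.2]' -1
python3 -m inch '[0.4,0.5,0,0, 0.75,1,0,0, 0.75,1,0,0]'
python3 -m inch '[0.4,0.5,0,0, 0.75,1,0,0, 0.75,1,0,0]'
python3 -m inch '[0.4,0.5,0,0, 0.75,1,0,0, 0.75,1,0,0,0.75,1,0,0,0.75,1,0,0]'
python3 - <<'E'
from h import *
s=bot.read_state();print(s['eef_pos'],s['time_s'],rot(s['tcp_rot'])[:,1],s['joint_pos'])
p=bot.read_camera('wrist');save(p,'w1');print(p['eye'],p['orientation'],p['vertical_fov'])
E
```

```text
time_s: 2.0
eef_pos: [0.3297, -0.5093, 0.2508]
tcp_rot: [0.257, 0.66, 0.257, -0.657]
force: [1.4, 0.7, -0.4]
opening: 0.996
time_s: 2.25
eef_pos: [0.3898, -0.4273, 0.25]
tcp_rot: [0.256, 0.661, 0.257, -0.657]
force: [0.1, 1.1, -0.6]
opening: 0.998
time_s: 2.5
eef_pos: [0.4494, -0.347, 0.2499]
tcp_rot: [0.256, 0.66, 0.257, -0.657]
force: [0.5, 0.1, -0.5]
opening: 0.998
time_s: 2.92
eef_pos: [0.5054, -0.2726, 0.2495]
tcp_rot: [-0.255, -0.659, -0.255, 0.66]
force: [-1.1, 0.0, 0.9]
opening: 1.003
[ 0.50536247 -0.27263912  0.24953479] 2.9167 [ 6.71927034e-01 -7.40617339e-01 -1.33762273e-04] [ 0.54695513  0.47992193 -0.13991742  1.61910109  0.07482786  1.04810846
 -0.44874464]
[ 0.55607465 -0.22574328  0.40451607] [ 0.11488648  0.90714723 -0.40156661 -0.05127637] 65.70646984690485
```

View pics/w1.png

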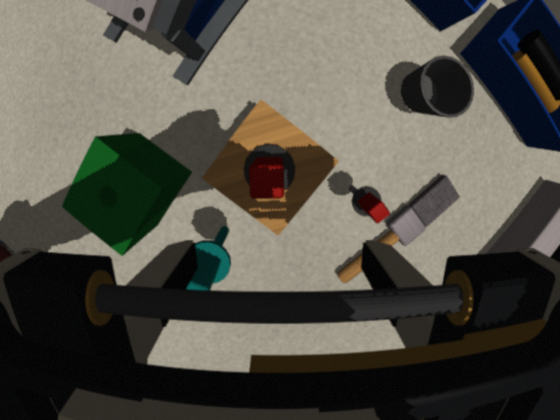

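The wrist picture shows the handle at (178, 268), square with the jaws and between the fingers' line. I go over it, then down.

```bash
python3 -m inch '[0.25,0.36,0,0, 0.25,0.36,-0.16,0, 0.25,0.36,-0.16,0,0.25,0.36,-0.16,0]'
python3 - <<'E'
from h import *
s=bot.read_state();print(s['eef_pos'],rot(s['tcp_rot'])[:,1])
p=bot.read_camera('wrist');save(p,'w2')
hsv=cv2.cvtColor(p['frame'],cv2.COLOR_RGB2HSV)
f=210/np.tan(np.radians(p['vertical_fov'])/2)
v,u=np.mgrid[0:420,0:560];dx=u-p['cx'];dy=v-p['cy'];r=np.hypot(dx,dy)+1e-9;th=r/f
z=p['range_z'];k=np.tan(th)*z/r
C=np.stack([dx*k,dy*k,z],-1)@rot(p['orientation']).T+np.array(p['eye'])
M=((hsv[...,0]<8)|(hsv[...,0]>172))&(hsv[...,1]>120)&(C[...,2]>.180)&(C[...,2]<.192)&(np.abs(C[...,0]-.525)<.04)&(np.abs(C[...,1]+.244)<.04)
print(M.sum(),cv2.minAreaRect((C[M][:,:2]*1000).astype(np.float32)),C[M].mean(0))
M=(hsv[...,0]>8)&(hsv[...,0]<22)&(hsv[...,1]>80)&(C[...,2]>.106)&(C[...,2]<.118)&(np.abs(C[...,0]-.525)<.075)&(np.abs(C[...,1]+.244)<.075)
print(M.sum(),cv2.minAreaRect((C[M][:,:2]*1000).astype(np.float32)))
d=np.load('top0.npz');C=d['C'];hsv=cv2.cvtColor(d['frame'],cv2.COLOR_RGB2HSV)
M=(hsv[...,0]>8)&(hsv[...,0]<22)&(hsv[...,1]>80)&(C[...,2]>.106)&(C[...,2]<.118)&(np.abs(C[...,0]-.525)<.075)&(np.abs(C[...,1]+.244)<.075)
print(M.sum(),cv2.minAreaRect((C[M][:,:2]*1000).astype(np.float32)))
E
```

```text
time_s: 3.3
eef_pos: [0.5232, -0.2471, 0.2363]
tcp_rot: [-0.253, -0.659, -0.253, 0.661]
force: [-0.4, -0.5, 0.9]
opening: 0.999
[ 0.5231835  -0.24710448  0.23629585] [ 0.66720315 -0.74487514 -0.00098835]
1136 ((523.5802001953125, -242.65968322753906), (22.62321662902832, 23.445716857910156), 42.41964340209961) [ 0.52460748 -0.24244267  0.18558826]
7206 ((523.0811157226562, -243.88681030273438), (90.8138656616211, 90.3735122680664), 4.196842670440674)
1156 ((523.897705078125, -244.75958251953125), (90.41169738769531, 90.55188751220703), 4.608214378356934)
```

View pics/w2.png

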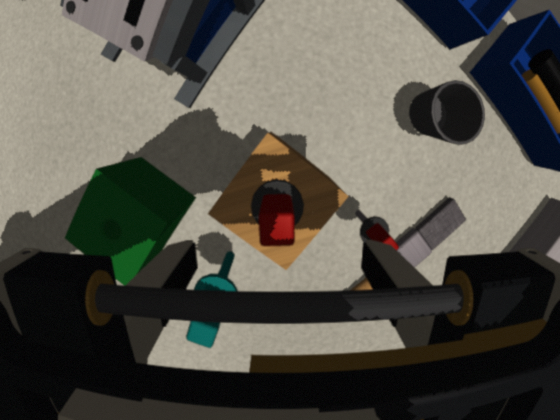

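Handle centre (0.524, -0.243) and stand centre (0.5235, -0.244) agree. The handle lies between the fingers, so I descend and grip.

```bash
python3 -m inch '[0,0,-0.3,0, 0,0,-0.6,0, 0,0,-0.98,0,0,0,-0.98,0,0,0,-0.98,0]'
python3 - <<'E'
from h import *
s=bot.read_state();print(s['eef_pos'],rot(s['tcp_rot'])[:,1],s['force'])
E
python3 -m inch '[0,0,0,0,0,0,0,0,0,0,0,0,0,0,0,0,0,0,0,0,0,0,0,0,0,0,0,0,0,0,0,0]' 1 40
python3 - <<'E'
from h import *
s=bot.read_state();print(s['eef_pos'],rot(s['tcp_rot'])[:,1],s['force'])
E
```

```text
time_s: 3.77
eef_pos: [0.5235, -0.2463, 0.158]
tcp_rot: [-0.252, -0.659, -0.253, 0.661]
force: [0.0, 0.1, 1.0]
opening: 1.003
[ 0.52349437 -0.2462696   0.15798502] [ 0.66781399 -0.74432533 -0.00206661] [0.01709429 0.06206698 1.0098941 ]
time_s: 4.43
eef_pos: [0.5249, -0.2447, 0.1585]
tcp_rot: [0.254, 0.66, 0.254, -0.66]
force: [-0.5, 0.9, -0.1]
opening: 0.479
[ 0.5249391  -0.24466539  0.15852374] [ 6.69955538e-01 -7.42401223e-01 -1.95759223e-05] [-0.45875655  0.91198404 -0.1251868 ]
```

```bash
python3 -m inch '[0,0,0,0,0,0,0,0,0,0,0,0,0,0,0,0,0,0,0,0,0,0,0,0]'
python3 - <<'E'
from h import *
s=bot.read_state();print(s['eef_pos'],s['force'],s['opening'])
E
```

```text
time_s: 4.93
eef_pos: [0.5247, -0.2444, 0.1583]
tcp_rot: [-0.253, -0.66, -0.254, 0.66]
force: [-0.2, 0.9, -0.5]
opening: 0.258
[ 0.52468176 -0.24436767  0.15828134] [-0.21346378  0.90746759 -0.49576964] 0.2577078745981818
```

Gripped at 24 mm. I lift it straight out.

```bash
python3 -m inch '[0,0,0.2,0,0,0,0.5,0,0,0,0.8,0,0,0,1,0,0,0,1,0]'
python3 -m inch '[0,0,0.4,0,0,0,0.8,0,0,0,1,0,0,0,1,0]'
python3 -m inch '[0,0,0.4,0,0,0,0.65,0,0,0,0.65,0,0,0,0.65,0]'
python3 - <<'E'
from h import *
p=bot.read_camera('scene');save(p,'s2')
s=bot.read_state();print(s['eef_pos'],s['force'],s['opening'])
E
```

```text
time_s: 5.35
eef_pos: [0.527, -0.2458, 0.2419]
tcp_rot: [0.256, 0.662, 0.252, -0.658]
force: [0.8, -1.0, -1.3]
opening: 0.254
time_s: 5.68
eef_pos: [0.5266, -0.2455, 0.3212]
tcp_rot: [0.255, 0.662, 0.252, -0.658]
force: [0.6, 0.1, -1.4]
opening: 0.257
time_s: 6.02
eef_pos: [0.5246, -0.2447, 0.3685]
tcp_rot: [-0.253, -0.659, -0.254, 0.661]
force: [0.1, -0.2, -3.4]
opening: 0.256
[ 0.52393182 -0.24447524  0.36750616] [-0.19962362 -0.01305941 -3.04089625] 0.2547755189397914
```

View pics/s2.png

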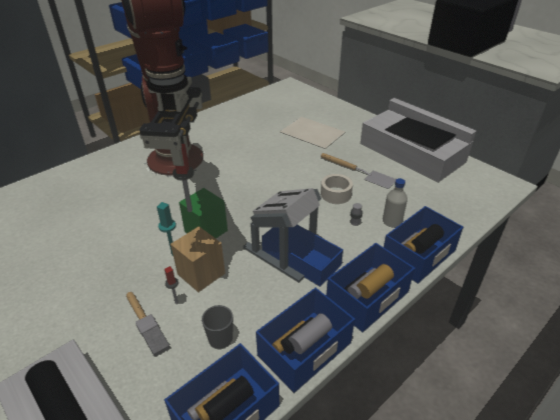

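The drift hangs upright in the gripper, with the tip at about (row 205, col 188). Now I turn and carry it over the bore.

```bash
python3 -m inch '[0.1,0.3,0,-0.07,0.2,0.6,0,-0.15,0.3,0.95,0,-0.22,0.3,0.95,0,-0.3,0.3,0.95,0,-0.378,0.3,0.95,0,-0.378]'
python3 -m inch '[0.1,0.3,0,0,0.2,0.6,0,0,0.3,0.95,0,0,0.3,0.95,0,0]'
python3 -m inch '[0.1,0.3,0,0,0.2,0.6,0,0,0.3,0.94,0,0,0.3,0.94,0,0,0.3,0.94,0,0]'
python3 - <<'E'
from h import *
p=bot.read_camera('scene');save(p,'s3')
s=bot.read_state();print(s['eef_pos'],rot(s['tcp_rot']),s['force'],s['opening'],s['time_s'])
p=bot.read_camera('wrist');save(p,'w3')
E
```

```text
time_s: 6.57
eef_pos: [0.548, -0.1678, 0.3672]
tcp_rot: [-0.049, -0.703, -0.05, 0.707]
force: [-0.1, -0.4, -2.0]
opening: 0.257
time_s: 6.9
eef_pos: [0.5738, -0.0844, 0.368]
tcp_rot: [-0.052, -0.704, -0.057, 0.706]
force: [0.1, 1.0, -1.5]
opening: 0.257
time_s: 7.32
eef_pos: [0.5964, -0.0157, 0.3682]
tcp_rot: [-0.051, -0.704, -0.052, 0.707]
force: [-0.1, -0.5, -1.5]
opening: 0.261
[ 0.59631022 -0.01805325  0.36860062] [[-3.43856836e-03  1.42124550e-01 -9.89842810e-01]
 [-1.00205734e-03 -9.89848655e-01 -1.42121908e-01]
 [-9.99993586e-01  5.03183357e-04  3.54607922e-03]] [-0.7887334  -0.60637557 -2.30096136] 0.2545550052799765 7.3667
```

View pics/w3.png

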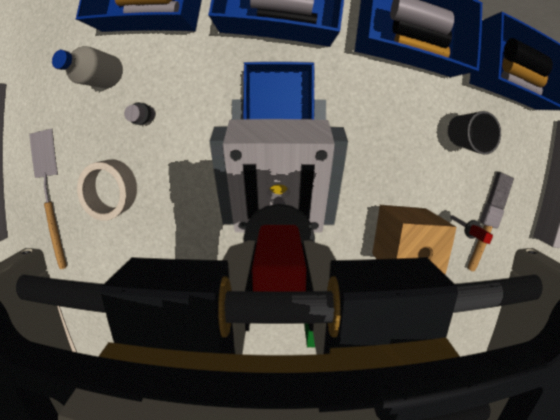

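View pics/s3.png

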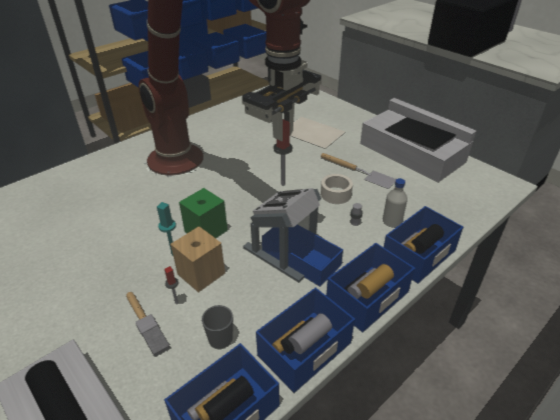

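```bash
cat > rod.py <<'E'
from h import *
def rodfit(p,lo,hi,x,y,w=.04):
    C=cloud(p);M=(C[...,2]>lo)&(C[...,2]<hi)&(abs(C[...,0]-x)<w)&(abs(C[...,1]-y)<w)
    P=C[M];c=P.mean(0);d=np.linalg.svd(P-c,full_matrices=False)[2][0];d*=np.sign(d[2])
    ray=c-np.array(p['eye']);ray/=np.linalg.norm(ray)
    ray-=d*(ray@d); ray/=np.linalg.norm(ray)
    return len(P),c+ray*.0045,d,P[:,2].min()
E
python3 - <<'E'
from rod import *
p=bot.read_camera('scene')
n,c,d,zm=rodfit(p,.205,.305,.596,-.018)
print(n,c,d,zm); print('tip xy',c+d*(.2185-c[2])/d[2])
s=bot.read_state();print(s['eef_pos'])
E
```

```text
143 [ 0.59704669 -0.01731539  0.26333883] [ 0.00786261 -0.00149464  0.99996797] 0.2196727288059922
tip xy [ 0.59669413 -0.01724837  0.2185    ]
[ 0.596402   -0.01969917  0.36942319]
```

The rod is vertical with its tip over the mouth. I lower it into the mouth.

```bash
python3 -m inch '[0.01,0.02,-0.2,0,0.01,0.02,-0.4,0,0.01,0.02,-0.55,0,0.01,0.02,-0.64,0,0.01,0.02,-0.64,0]' - 25
python3 - <<'E'
from rod import *
s=bot.read_state();print(s['eef_pos'],s['force'],s['moment'],s['opening'])
p=bot.read_camera('scene');save(p,'s4')
print(rodfit(p,.195,.255,.597,-.018))
a=p['frame'][100:260,200:380,::-1];cv2.imwrite('pics/s4c.png',cv2.resize(a,None,fx=4,fy=3.7,interpolation=cv2.INTER_CUBIC))
E
```

```text
time_s: 7.88
eef_pos: [0.5965, -0.0176, 0.3173]
tcp_rot: [-0.049, -0.704, -0.049, 0.707]
force: [-0.4, 0.3, -2.9]
opening: 0.255
[ 0.59650165 -0.01756683  0.3172753 ] [-0.44854007  0.33148065 -2.89087385] [-0.01599974  0.06144734 -0.07763477] 0.25541629087626266
(81, array([ 0.59861197, -0.01519676,  0.22378499]), array([-0.1953822 , -0.19161276,  0.96182657]), np.float64(0.19550233751065715))
```

View pics/s4c.png

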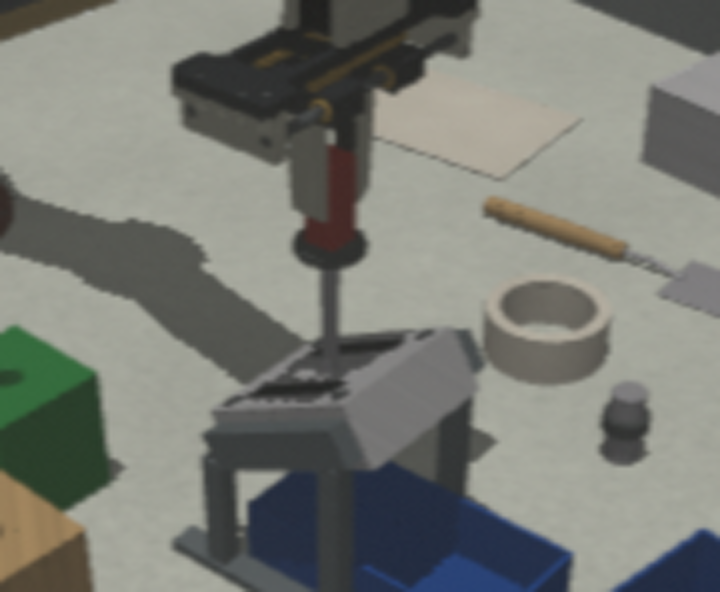

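The rod's tip is in the mouth, centred, with no contact yet. I feel for the pin by 1 mm steps.

```bash
for i in 1 2; do python3 -m inch '[0,0,-0.0125,0,0,0,-0.0125,0,0,0,-0.0125,0]' | egrep 'eef|force'; done
```

```text
eef_pos: [0.5981, -0.0161, 0.3191]
force: [-0.2, -0.3, -2.1]
eef_pos: [0.5978, -0.0159, 0.3174]
force: [-0.1, -0.1, -2.8]
```

```bash
for i in 1 2 3; do python3 -m inch '[0,0,-0.0125,0,0,0,-0.0125,0,0,0,-0.0125,0,0,0,-0.0125,0]' | egrep 'eef|force'; done
```

```text
eef_pos: [0.5979, -0.0159, 0.3167]
force: [0.2, -0.8, 1.1]
eef_pos: [0.598, -0.0159, 0.3163]
force: [-0.3, -0.7, 6.2]
eef_pos: [0.5981, -0.0158, 0.3161]
force: [-1.7, 0.2, 8.8]
```

Contact with the pin is felt at TCP z ≈ 0.317, as predicted (±1 mm). Now I work out the tilting arc, with the tip caught on the bore's low wall and the drift pivoting between the pads.

Run:
```python
import numpy as np
c,s=np.cos(np.pi/6),.5
def g(th,tx=None,tz=None,dl=0,L=158):
    t=np.radians(th);f=np.pi/6-t
    z=-7.5+6*np.sin(f) if tz is None else tz
    x=-12+6*np.cos(f)+dl if tx is None else tx
    h=c*x-s*z; v=s*x+c*z
    return h-L*np.sin(t), v+L*np.cos(t)
h0,v0=3,-4.0+158   # contact pose: TCP z cmd .317
zc=.3146; 
for th in [0,5,10,15,20,25,30]:
    h,v=g(th,dl=-.5 if th else 1)
    dh=h-h0; dz=v-v0+2.4
    print(th,'mm',round(dh,1),round(dz,1),'units',np.round([dh*.99/80,dh*.139/80,dz/80],3))
for tz in [-12,-20,-28,-36,-42,-48,-55]:
    h,v=g(30,tx=-4,tz=tz);print(tz,'mm',np.round([h-h0,v-v0+2.4],1))
```

```text
0 mm -5.8 -0.4 units [-0.071 -0.01  -0.005]
5 mm -20.4 -2.0 units [-0.253 -0.035 -0.025]
10 mm -33.7 -4.1 units [-0.416 -0.058 -0.052]
15 mm -46.7 -7.5 units [-0.578 -0.081 -0.094]
20 mm -59.5 -12.0 units [-0.737 -0.103 -0.15 ]
25 mm -71.9 -17.7 units [-0.89  -0.125 -0.221]
30 mm -83.9 -24.5 units [-1.038 -0.146 -0.306]
-12 mm [-79.5 -27.2]
-20 mm [-75.5 -34.1]
-28 mm [-71.5 -41. ]
-36 mm [-67.5 -47.9]
-42 mm [-64.5 -53.1]
-48 mm [-61.5 -58.3]
-55 mm [-58.  -64.4]
```

```bash
python3 -m inch '[0,-0.01,0.025,0,-0.07,-0.02,0,0,-0.16,-0.04,-0.015,0,-0.25,-0.05,-0.025,0,-0.33,-0.065,-0.038,0,-0.416,-0.075,-0.052,0,-0.416,-0.075,-0.052,0]' - 15
python3 - <<'E'
from rod import *
s=bot.read_state();print(s['eef_pos'],s['force'],s['opening'])
p=bot.read_camera('scene');save(p,'s5')
print(rodfit(p,.198,.25,.59,-.018,.045))
a=p['frame'][100:260,200:380,::-1];cv2.imwrite('pics/s5c.png',cv2.resize(a,None,fx=4,fy=3.7,interpolation=cv2.INTER_CUBIC))
E
```

```text
time_s: 10.02
eef_pos: [0.5628, -0.0222, 0.31]
tcp_rot: [-0.049, -0.705, -0.049, 0.706]
force: [-0.1, 0.3, -1.7]
opening: 0.255
[ 0.56278208 -0.02215719  0.309965  ] [-0.06678124  0.27792373 -1.73880088] 0.25539731639285584
(85, array([ 0.58165346, -0.01795832,  0.22251265]), array([-0.15986985, -0.04196544,  0.98624568]), np.float64(0.19800791576835286))
```

View pics/s5c.png

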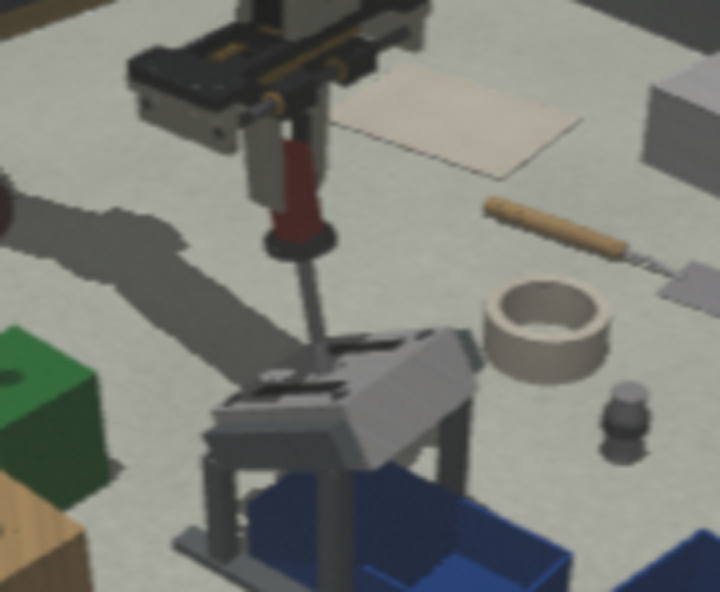

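It works: the drift has pivoted to about 9.5° with the tip caught in the mouth. I continue to 30°.

```bash
python3 -m inch '[-0.08,-0.011,-0.02,0,-0.16,-0.023,-0.042,0,-0.24,-0.034,-0.068,0,-0.32,-0.045,-0.099,0,-0.40,-0.056,-0.13,0,-0.473,-0.066,-0.17,0,-0.55,-0.077,-0.21,0,-0.62,-0.087,-0.255,0,-0.62,-0.087,-0.255,0,-0.62,-0.087,-0.255,0]'
python3 - <<'E'
from rod import *
s=bot.read_state();print(s['eef_pos'],s['force'],s['opening'])
p=bot.read_camera('scene');save(p,'s6')
n,c,d,z=rodfit(p,.20,.237,.56,-.022,.045);print(n,c,d,'tilt',np.degrees(np.arccos(d[2])),'yaw',np.degrees(np.arctan2(-d[1],-d[0])))
a=p['frame'][100:260,200:380,::-1];cv2.imwrite('pics/s6c.png',cv2.resize(a,None,fx=4,fy=3.7,interpolation=cv2.INTER_CUBIC))
E
```

```text
time_s: 10.9
eef_pos: [0.5125, -0.0294, 0.2893]
tcp_rot: [-0.049, -0.704, -0.049, 0.707]
force: [-4.8, -0.8, 4.8]
opening: 0.261
[ 0.51250417 -0.02940769  0.28927082] [-4.83166769 -0.75723878  4.79588612] 0.26074069443554937
77 [ 0.56329056 -0.02071144  0.21651054] [-0.50053027 -0.06634683  0.86317295] tilt 30.325269256013513 yaw 7.550715053226354
```

View pics/s6c.png

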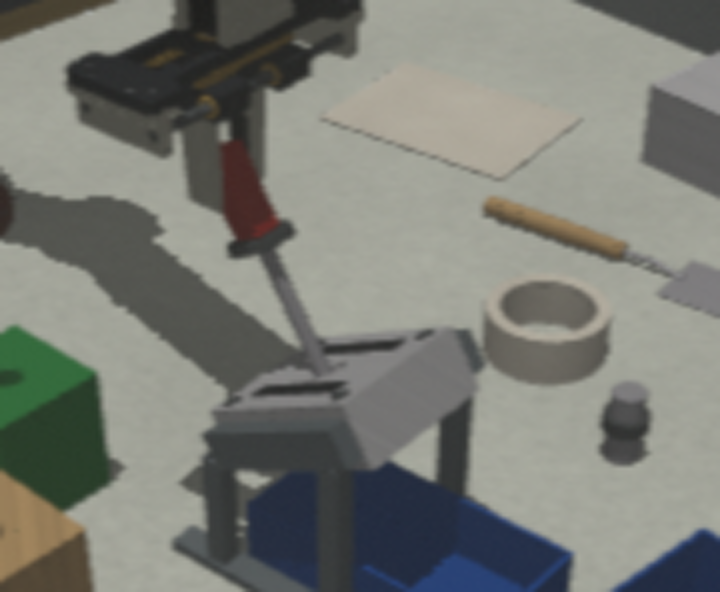

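Measured tilt is 30.3° and yaw 7.6°, in line with the bore. I firm up the grip and push along the bore.

```bash
python3 -m inch '[0.016,0.002,0.009,0,0.016,0.002,0.009,0,0.035,0.005,-0.024,0,0.053,0.007,-0.056,0,0.072,0.010,-0.088,0,0.09,0.012,-0.121,0,0.09,0.012,-0.121,0]' - 55
python3 - <<'E'
from rod import *
s=bot.read_state();print(s['eef_pos'],s['force'],s['opening'])
p=bot.read_camera('scene');save(p,'s7')
n,c,d,z=rodfit(p,.195,.225,.56,-.022,.045);print(n,c,d,'tilt',np.degrees(np.arccos(d[2])),'yaw',np.degrees(np.arctan2(-d[1],-d[0])))
E
```

```text
time_s: 11.53
eef_pos: [0.5181, -0.0288, 0.281]
tcp_rot: [-0.05, -0.702, -0.049, 0.709]
force: [-10.1, -0.8, 15.4]
opening: 0.257
[ 0.51814403 -0.02881094  0.28097392] [-10.08305775  -0.82575757  15.44863887] 0.2571350392754253
61 [ 0.56887128 -0.0200774   0.20792065] [-0.55029156 -0.10212007  0.82870423] tilt 34.0341401369647 yaw 10.513040487043408
```

```bash
python3 -m inch '[0.019,0.003,-0.033,0,0.037,0.005,-0.065,0,0.056,0.008,-0.098,0,0.074,0.01,-0.13,0,0.093,0.013,-0.162,0,0.093,0.013,-0.162,0]'
python3 - <<'E'
from rod import *
s=bot.read_state();print(s['eef_pos'],s['force'],s['opening'])
p=bot.read_camera('scene');save(p,'s8')
a=p['frame'][100:260,200:380,::-1];cv2.imwrite('pics/s8c.png',cv2.resize(a,None,fx=4,fy=3.7,interpolation=cv2.INTER_CUBIC))
E
```

```text
time_s: 12.08
eef_pos: [0.5279, -0.0274, 0.2671]
tcp_rot: [-0.05, -0.704, -0.049, 0.707]
force: [0.8, 0.2, -1.1]
opening: 0.254
[ 0.52786253 -0.02737151  0.26711614] [ 0.80239693  0.19187476 -1.0895709 ] 0.2535704727464863
```

View pics/s8c.png

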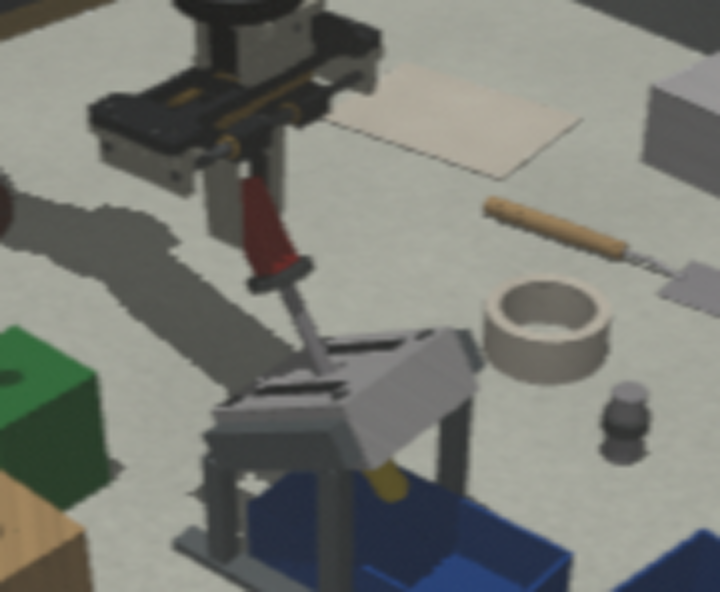

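The pin's lower end shows beneath the plate at (480, 388) of the crop, and the force has dropped. I push further.

```bash
python3 -m inch '[0.019,0.003,-0.033,0,0.037,0.005,-0.065,0,0.056,0.008,-0.098,0,0.074,0.01,-0.13,0,0.093,0.013,-0.162,0,0.093,0.013,-0.162,0]'
python3 - <<'E'
from rod import *
s=bot.read_state();print(s['eef_pos'],s['force'],s['opening'])
p=bot.read_camera('scene');save(p,'s9')
a=p['frame'][100:290,200:380,::-1];cv2.imwrite('pics/s9c.png',cv2.resize(a,None,fx=4,fy=3.1,interpolation=cv2.INTER_CUBIC))
for l in ['pin']:
  C=cloud(p)
  for m in bot.masks_of(p,l)[:2]:
    M=m['pixels']&(p['range_z']>0);print(m['score'],m['pixel'],np.median(C[M],0))
E
```

```text
time_s: 12.63
eef_pos: [0.5369, -0.0257, 0.253]
tcp_rot: [-0.05, -0.705, -0.05, 0.706]
force: [0.3, -1.3, -2.8]
opening: 0.257
[ 0.53693461 -0.02573147  0.25303359] [ 0.27762162 -1.29702473 -2.78220346] 0.25716007711095334
0.51 [202.1, 397.6] [0.74646575 0.28389076 0.07928921]
```

View pics/s9c.png

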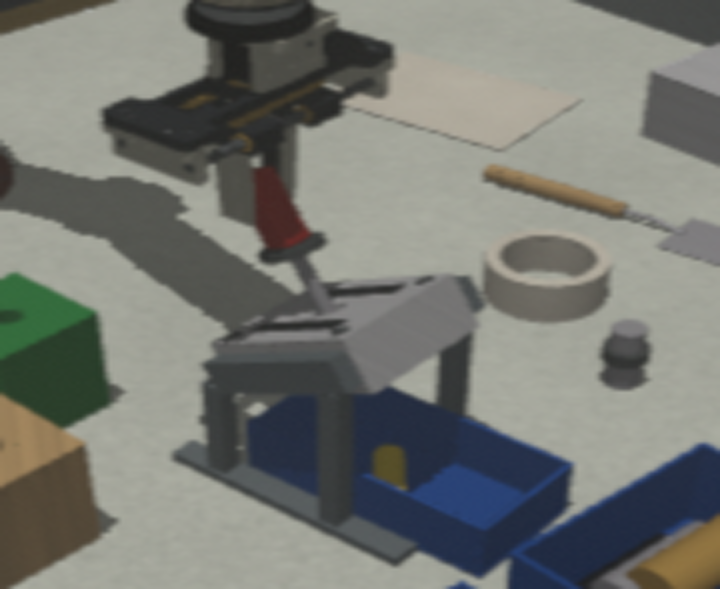

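The pin is out and seen in the bin at (470, 390) of the crop. I retract along the bore to about 12 mm depth, then straighten the drift against the upper side of the mouth.

```bash
python3 -m inch '[-0.03,-0.004,0.054,0,-0.074,-0.01,0.13,0,-0.124,-0.017,0.216,0,-0.173,-0.024,0.303,0,-0.223,-0.031,0.39,0,-0.223,-0.031,0.39,0,-0.223,-0.031,0.39,0]'
python3 - <<'E'
from rod import *
s=bot.read_state();print(s['eef_pos'],s['force'],s['opening'])
p=bot.read_camera('scene');save(p,'s10')
n,c,d,z=rodfit(p,.20,.231,.56,-.022,.045);print(n,c,d,'tilt',np.degrees(np.arccos(d[2])),'yaw',np.degrees(np.arctan2(-d[1],-d[0])))
C=cloud(p);hsv=cv2.cvtColor(p['frame'],cv2.COLOR_RGB2HSV)
Y=(hsv[...,0]>18)&(hsv[...,0]<35)&(hsv[...,1]>110)&(C[...,0]>.55)&(C[...,0]<.8)&(abs(C[...,1])<.08)
print(Y.sum(),np.percentile(C[Y],[2,50,98],axis=0))
hd=((hsv[...,0]<8)|(hsv[...,0]>172))&(hsv[...,1]>110)&(C[...,2]>.23)&(abs(C[...,1]+.03)<.05)&(abs(C[...,0]-.52)<.08)
print('red',hd.sum(),np.percentile(C[hd],[2,50,98],axis=0))
a=p['frame'][100:290,200:380,::-1];cv2.imwrite('pics/s10c.png',cv2.resize(a,None,fx=4,fy=3.1,interpolation=cv2.INTER_CUBIC))
E
```

```text
time_s: 13.32
eef_pos: [0.5192, -0.0284, 0.2862]
tcp_rot: [0.05, 0.706, 0.049, -0.705]
force: [-0.7, -0.5, -2.6]
opening: 0.254
[ 0.51916361 -0.02838782  0.28619902] [-0.74213642 -0.49527516 -2.6048159 ] 0.2539006569379254
63 [ 0.57049814 -0.01975679  0.21382827] [-0.53397307 -0.10696046  0.83870866] tilt 32.995992384628444 yaw 11.327042716889158
62 [[ 0.6314058  -0.02156588  0.01915346]
 [ 0.6458821  -0.00992124  0.02285023]
 [ 0.66680824  0.00539021  0.02760606]]
red 661 [[ 0.48644429 -0.06594288  0.26720535]
 [ 0.53850531 -0.034361    0.62363569]
 [ 0.55676514  0.00521544  0.64288727]]
```

View pics/s10c.png

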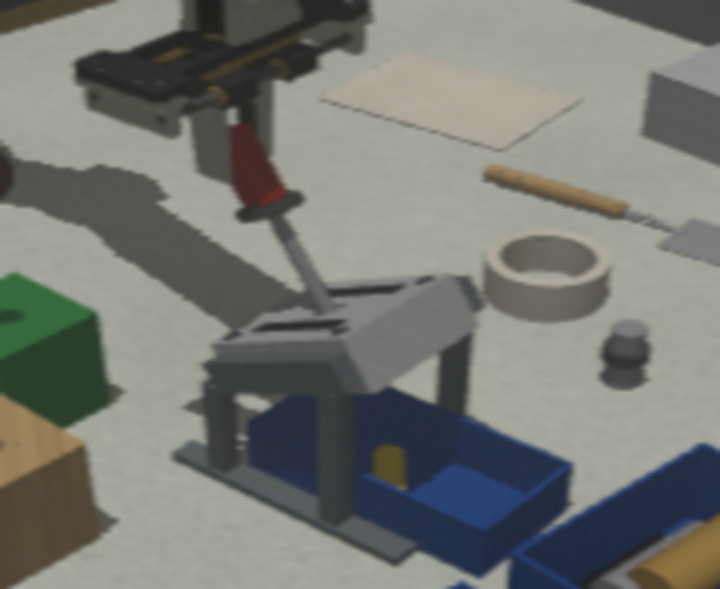

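The pin lies in the bin (highest point at z ≈ 0.028). I work out the straightening arc.

Run:
```python
import numpy as np
c,s=np.cos(np.pi/6),.5
for th in [30,25,20,15,10,5,0,-2]:
    t=np.radians(th);f=np.pi/6-t
    k=(10+6*np.sin(f))/np.cos(f); x=12-6*np.cos(f)-k*np.sin(f)+0.5; z=-10
    h=c*x-s*z-158*np.sin(t); v=s*x+c*z+158*np.cos(t)
    dh=h+76.5;dv=v-122.2
    print(th,round(dh,1),round(dv,1),np.round([dh*.99/80,dh*.139/80,dv/80],3))
```

```text
30 8.1 9.2 [0.101 0.014 0.115]
25 19.6 15.1 [0.242 0.034 0.189]
20 31.5 19.9 [0.39  0.055 0.249]
15 43.7 23.6 [0.541 0.076 0.295]
10 56.2 26.0 [0.696 0.098 0.325]
5 68.8 27.1 [0.851 0.12  0.339]
0 81.3 27.0 [1.006 0.141 0.338]
-2 86.3 26.6 [1.068 0.15  0.333]
```

```bash
python3 -m inch '[0.02,0.003,0.03,0,0.101,0.014,0.115,0,0.17,0.024,0.152,0,0.242,0.034,0.189,0,0.316,0.045,0.22,0,0.39,0.055,0.249,0,0.465,0.065,0.272,0,0.541,0.076,0.295,0,0.62,0.087,0.31,0,0.696,0.098,0.325,0,0.696,0.098,0.325,0]' - 10
python3 - <<'E'
from rod import *
s=bot.read_state();print(s['eef_pos'],s['force'],s['opening'])
p=bot.read_camera('scene');save(p,'s11')
n,c,d,z=rodfit(p,.203,.25,.585,-.02,.045);print(n,c,d,'tilt',np.degrees(np.arccos(d[2])),'yaw',np.degrees(np.arctan2(-d[1],-d[0])))
E
```

```text
time_s: 14.28
eef_pos: [0.5763, -0.0202, 0.3113]
tcp_rot: [0.05, 0.706, 0.05, -0.705]
force: [-0.3, 0.3, -2.8]
opening: 0.256
[ 0.57628141 -0.02017472  0.31127263] [-0.27010645  0.34496272 -2.78367774] 0.25619205132811346
77 [ 0.59275411 -0.01682221  0.2263335 ] [-0.18202664 -0.04246903  0.98237604] tilt 10.772817133128804 yaw 13.13287218169034
```

View pics/s11.png

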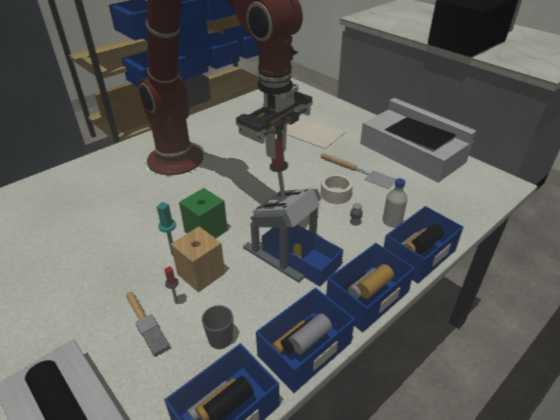

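Straightened to about 11°. I do the rest.

```bash
python3 -m inch '[0.08,0.011,0.008,0,0.155,0.022,0.014,0,0.23,0.032,0.014,0,0.31,0.043,0.013,0,0.335,0.047,0.011,0,0.335,0.047,0.011,0,0.335,0.047,0.011,0]'
python3 - <<'E'
from rod import *
s=bot.read_state();print(s['eef_pos'],s['force'],s['opening'])
p=bot.read_camera('scene');save(p,'s12')
n,c,d,z=rodfit(p,.205,.25,.6,-.02,.045);print(n,c,d,'tilt',np.degrees(np.arccos(d[2])),'yaw',np.degrees(np.arctan2(-d[1],-d[0])))
E
```

```text
time_s: 14.92
eef_pos: [0.6021, -0.0166, 0.312]
tcp_rot: [0.049, 0.706, 0.05, -0.705]
force: [1.3, -0.7, -2.7]
opening: 0.257
[ 0.60213778 -0.01657356  0.31203596] [ 1.25546114 -0.74846291 -2.72412421] 0.2573904368260918
72 [ 0.60121666 -0.01484982  0.22742605] [-0.00465988  0.04969561  0.99875354] tilt 2.8610279651624984 yaw -84.64312204987137
```

Near vertical (within 3°). I lift clear and carry it back to the stand.

```bash
python3 -m inch '[0,0,0.1,0,0,0,0.4,0,0,0,0.75,0,0,0,0.82,0,0,0,0.82,0]' - 30
python3 -m inch '[-0.1,-0.3,0,0,-0.2,-0.6,0,0,-0.32,-0.95,0,0,-0.32,-0.95,0,0]'
python3 -m inch '[-0.1,-0.3,0,0,-0.2,-0.6,0,0,-0.32,-0.95,0,0,-0.32,-0.95,0,0]'
python3 -m inch '[-0.1,-0.3,0,0,-0.2,-0.6,0,0,-0.3,-0.85,0,0,-0.33,-0.94,0,0,-0.33,-0.94,0,0,-0.33,-0.94,0,0]'
python3 - <<'E'
from rod import *
s=bot.read_state();print(s['eef_pos'],s['force'],s['opening'])
p=bot.read_camera('scene');save(p,'s13')
n,c,d,z=rodfit(p,.2,.305,.524,-.244,.04);print(n,c,d,z,'tilt',np.degrees(np.arccos(d[2])));print('tip',c+d*(.222-c[2])/d[2])
C=cloud(p);hsv=cv2.cvtColor(p['frame'],cv2.COLOR_RGB2HSV)
M=(hsv[...,0]>8)&(hsv[...,0]<22)&(hsv[...,1]>80)&(C[...,2]>.106)&(C[...,2]<.118)&(np.abs(C[...,0]-.525)<.075)&(np.abs(C[...,1]+.244)<.075)
print(M.sum(),cv2.minAreaRect((C[M][:,:2]*1000).astype(np.float32)))
E
```

```text
time_s: 15.38
eef_pos: [0.6028, -0.0166, 0.3807]
tcp_rot: [0.05, 0.708, 0.049, -0.703]
force: [0.1, -0.2, -2.1]
opening: 0.255
time_s: 15.72
eef_pos: [0.573, -0.1014, 0.3762]
tcp_rot: [-0.048, -0.704, -0.043, 0.707]
force: [-0.3, -1.5, -1.8]
opening: 0.259
time_s: 16.05
eef_pos: [0.5468, -0.1771, 0.3762]
tcp_rot: [-0.047, -0.704, -0.043, 0.708]
force: [-1.2, -1.5, -2.7]
opening: 0.254
time_s: 16.55
eef_pos: [0.5243, -0.2425, 0.377]
tcp_rot: [-0.049, -0.705, -0.051, 0.706]
force: [0.7, 0.7, -1.2]
opening: 0.257
[ 0.52426323 -0.24253607  0.37696423] [ 0.65039029  0.69683848 -1.19841903] 0.257140632864701
142 [ 0.5223178  -0.24102866  0.26835873] [ 0.0182375  -0.00171564  0.99983221] 0.22705595806077172 tilt 1.049604131086008
tip [ 0.52147219 -0.24094911  0.222     ]
937 ((526.2725219726562, -243.4640655517578), (94.15200805664062, 92.33914184570312), 4.712197780609131)
```

View pics/s13.png

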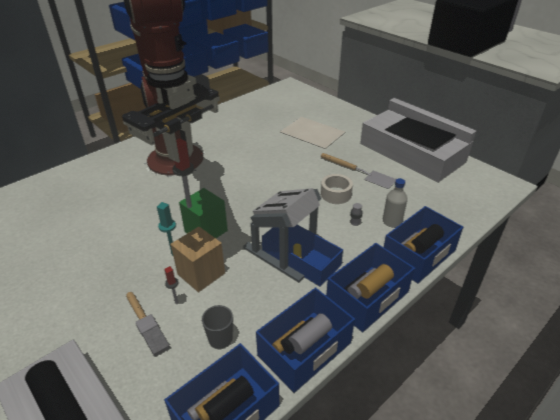

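The rod is vertical within 1° over the wooden block. Its tip measures 2–3 mm off, so I correct that and lower.

```bash
python3 -m inch '[0.025,-0.035,-0.2,0,0.025,-0.035,-0.5,0,0.025,-0.035,-0.9,0,0.025,-0.035,-1,0,0.025,-0.035,-1,0]'
python3 -m inch '[0,0,-0.15,0,0,0,-0.25,0,0,0,-0.3,0,0,0,-0.3,0]'
python3 - <<'E'
from rod import *
s=bot.read_state();print(s['eef_pos'],s['force'])
p=bot.read_camera('scene');save(p,'s14')
n,c,d,z=rodfit(p,.13,.215,.524,-.244,.04);print(n,c,d,z,'tilt',np.degrees(np.arccos(d[2])));print('tip',c+d*(.122-c[2])/d[2])
a=p['frame'][130:310,120:280,::-1];cv2.imwrite('pics/s14c.png',cv2.resize(a,None,fx=3.3,fy=3.3,interpolation=cv2.INTER_CUBIC))
E
```

```text
time_s: 17.02
eef_pos: [0.5252, -0.244, 0.295]
tcp_rot: [-0.049, -0.703, -0.052, 0.707]
force: [0.3, -1.1, -2.1]
opening: 0.258
time_s: 17.35
eef_pos: [0.5261, -0.2462, 0.2738]
tcp_rot: [-0.05, -0.705, -0.05, 0.705]
force: [-0.6, 0.2, -1.5]
opening: 0.255
[ 0.52612936 -0.24621984  0.27376635] [-0.62057907  0.18026446 -1.51113992]
129 [ 0.52429658 -0.24485998  0.17239298] [ 0.02097001 -0.00241557  0.99977719] 0.13056177437237382 tilt 1.2095282741792113
tip [ 0.5232396  -0.24473823  0.122     ]
```

View pics/s14c.png

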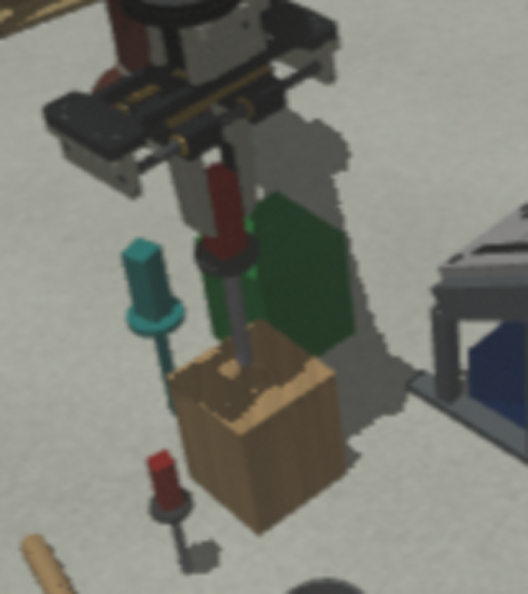

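The tip stands over the middle of the block's top, at (365, 245) of the crop, about 1 cm above it. I go in.

```bash
python3 -m inch '[0.01,0,-0.1,0,0.01,0,-0.2,0,0.01,0,-0.3,0,0.01,0,-0.35,0,0.01,0,-0.35,0]'
python3 -m inch '[0.02,0,-0.1,0,0.02,0,-0.2,0,0.02,0,-0.3,0,0.02,0,-0.3,0]'
```

```text
time_s: 17.82
eef_pos: [0.5259, -0.2463, 0.2441]
tcp_rot: [-0.049, -0.704, -0.05, 0.706]
force: [-0.4, 1.2, -1.7]
opening: 0.256
time_s: 18.15
eef_pos: [0.5271, -0.2462, 0.2195]
tcp_rot: [-0.049, -0.704, -0.05, 0.707]
force: [0.0, -0.6, -2.7]
opening: 0.259
```

```bash
python3 -m inch '[-0.01,0.01,-0.15,0,-0.02,0.02,-0.3,0,-0.03,0.02,-0.45,0,-0.03,0.02,-0.6,0,-0.03,0.02,-0.71,0,-0.03,0.02,-0.71,0]'
python3 - <<'E'
from rod import *
s=bot.read_state();print(s['eef_pos'],s['force'])
p=bot.read_camera('scene');save(p,'s15')
a=p['frame'][130:310,120:280,::-1];cv2.imwrite('pics/s15c.png',cv2.resize(a,None,fx=3.3,fy=3.3,interpolation=cv2.INTER_CUBIC))
E
```

```text
time_s: 18.65
eef_pos: [0.5247, -0.2446, 0.163]
tcp_rot: [-0.049, -0.704, -0.05, 0.707]
force: [0.1, -0.2, -1.9]
opening: 0.255
[ 0.52474075 -0.24458649  0.16299753] [ 0.12291422 -0.17760959 -1.88572074]
```

View pics/s15c.png

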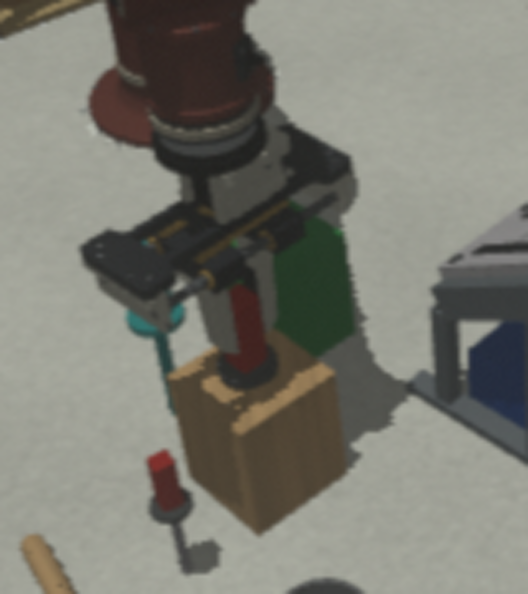

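The drift is in the hole with the collar just above the block. I feel for the seat, then open.

```bash
for i in 1 2 3; do python3 -m inch '[0,0,-0.02,0,0,0,-0.02,0,0,0,-0.02,0]' | egrep 'eef|force'; done
```

```text
eef_pos: [0.5264, -0.2453, 0.1641]
force: [0.2, 0.0, -1.4]
eef_pos: [0.526, -0.2451, 0.1619]
force: [-0.5, -0.1, -2.2]
eef_pos: [0.5259, -0.2451, 0.16]
force: [-0.1, -0.2, -2.4]
```

```bash
for i in 1 2; do python3 -m inch '[0,0,-0.015,0,0,0,-0.015,0,0,0,-0.015,0]' | egrep 'eef|force'; done
```

```text
eef_pos: [0.5259, -0.2451, 0.1589]
force: [0.1, 0.1, -1.0]
eef_pos: [0.5261, -0.2452, 0.158]
force: [0.4, 0.4, -0.3]
```

```bash
python3 -m inch '[0,0,0,0,0,0,0,0,0,0,0,0,0,0,0,0,0,0,0,0,0,0,0,0,0,0,0,0,0,0,0,0,0,0,0,0,0,0,0,0]' -1
python3 -m inch '[0,0,0.2,0,0,0,0.5,0,0,0,0.9,0,0,0,1,0,0,0,1,0]'
python3 -m inch '[0,0,0.4,0,0,0,0.8,0,0,0,1,0,0,0,1,0,0,0,1,0]'
python3 -m inch '[0,-0.4,0,0,0,-0.8,0,0,0,-1,0,0,0,-1,0,0,0,-1,0,0]'
python3 - <<'E'
from rod import *
s=bot.read_state();print(s['eef_pos'],s['force'],s['opening'],s['time_s'])
for nm in ['scene','top']:
    p=bot.read_camera(nm);save(p,nm+'_end');C=cloud(p);hsv=cv2.cvtColor(p['frame'],cv2.COLOR_RGB2HSV)
    Y=(hsv[...,0]>18)&(hsv[...,0]<35)&(hsv[...,1]>110)&(C[...,0]>.55)&(C[...,0]<.8)&(abs(C[...,1])<.08)
    if Y.sum(): print('pin',Y.sum(),np.percentile(C[Y],[2,50,98],axis=0).round(3).tolist())
    hd=((hsv[...,0]<8)|(hsv[...,0]>172))&(hsv[...,1]>110)&(C[...,2]>.18)&(C[...,2]<.195)&(abs(C[...,1]+.244)<.04)&(abs(C[...,0]-.524)<.04)
    print('handle top',hd.sum(),C[hd].mean(0))
    M=(abs(C[...,1]+.244)<.035)&(abs(C[...,0]-.524)<.035)&(C[...,2]>.117)&(C[...,2]<.13); print('collar z',np.percentile(C[M][:,2],[10,50,90]))
p=bot.read_camera('wrist');save(p,'w_end')
E
```

```text
time_s: 20.78
eef_pos: [0.526, -0.2451, 0.1578]
tcp_rot: [0.05, 0.705, 0.05, -0.705]
force: [0.9, -0.5, 0.6]
opening: 0.923
time_s: 21.2
eef_pos: [0.5277, -0.2459, 0.2407]
tcp_rot: [0.051, 0.708, 0.048, -0.703]
force: [0.5, -0.2, 0.4]
opening: 0.999
time_s: 21.62
eef_pos: [0.5256, -0.245, 0.3167]
tcp_rot: [-0.049, -0.705, -0.05, 0.706]
force: [0.1, 0.8, -0.6]
opening: 0.998
time_s: 22.03
eef_pos: [0.5247, -0.3252, 0.3146]
tcp_rot: [-0.048, -0.704, -0.05, 0.707]
force: [-0.2, 0.1, 0.6]
opening: 1.0
[ 0.52468915 -0.32520818  0.3146197 ] [-0.15751587  0.14022341  0.56067944] 1.000498105422253 22.0333
pin 64 [[0.632, -0.023, 0.018], [0.648, -0.011, 0.024], [0.667, 0.006, 0.027]]
handle top 67 [ 0.52849751 -0.24653092  0.18443154]
collar z [0.11848878 0.12099419 0.12746997]
handle top 110 [ 0.52378025 -0.24525252  0.18538339]
collar z [0.11792889 0.12035843 0.12319379]
```

View pics/scene_end.png

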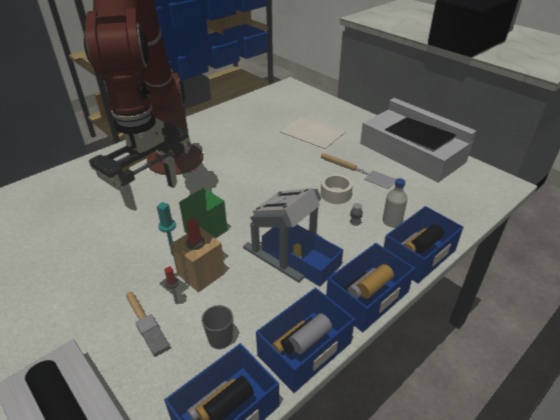

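View pics/top_end.png

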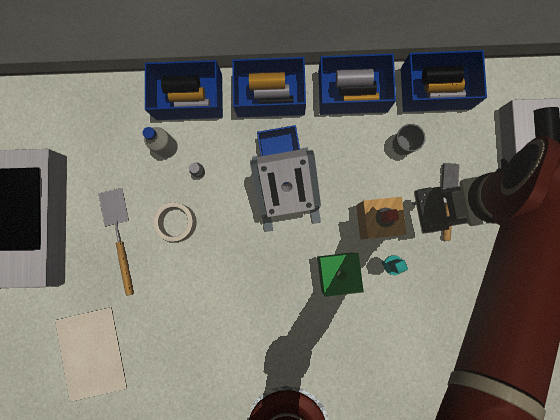

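The final pictures show the bore empty, the yellow pin lying in the bin at (row 250, col 297) of the scene view, and the drift upright in the wooden block at (240, 195). The bystanders have not moved and the gripper is clear, so I hand in.

```bash
python3 -c "
from workcell import bot
print(bot.close_job())"
```

```text
the job is handed in; nothing more can be done
None
```

The pin is out of the bore and lying in the blue bin, and the drift is back upright in its wooden stand. I handed the job in at about 22 s; no verdict is reported.

**How it went:**
- I took the drift out and lowered its tip into the bore mouth.
- The tool only turns about the vertical, so I tilted the drift to 30° by letting it pivot between the pads against the mouth.
- I then pushed along the bore until the pin dropped.
- I straightened the drift against the mouth again before seating and releasing it.

**Last checks:**
- **Pin:** the highest point seen is at z ≈ 0.027 m, well below the bin's rim.
- **Drift:** the handle top is at z ≈ 0.185 m and the collar top at z ≈ 0.121 m. Both are the same as at the start.
- **Bystanders:** in the pictures they stand where they were. In the last top view the arm partly hid the brush, but the scene view shows it in place.
- **Gripper:** it is open and about 8 cm clear of the drift, well above it, with no contact force.

**Disagreements:** the scene camera places the handle about 5 mm further in x than the top camera, in the final pictures as at the start. I went by the top and wrist cameras. After the push began, the scene camera gave drift tilts of 33–34° against the bore's 30°. I put that down to few depth points, because the pushing force and the result were as expected.

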